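# Fill the ware board with two rows of beakers

### The job

Finish filling the ware board: stand the fallen beaker up and bring over the two loose beakers of the same kind from the bench, so that the board carries two straight, evenly spaced rows of three, all standing mouth up. The ware is brittle: set each beaker down gently on the board rather than letting it drop, do not knock over those that are standing, and leave the bowl, the bottle and the mug where they are.

Things in the scene. Friction and masses are not known exactly. Their poses are not given: they have to be found in the camera images.
- board: fixed ware board, pale grey (dusty ply), 230 mm (its x) by 370 mm (its y, roughly along world y), top 30 mm above the bench. Origin: centre of its underside. Six unmarked places: two rows along y, 57.5 mm either side of its centre line, places 115 mm apart, the middle ones at mid-length. At first the -y column is empty; three beakers stand and one lies in the other four
- place_near1 (a point): point on the board's top face where the axis of a beaker belongs: row nearer the robot (-x side of the board), column at the +y end; axes as the board's. Any of the six beakers may stand in any place
- place_near2 (a point): point on the board's top face where the axis of a beaker belongs: row nearer the robot (-x side of the board), middle column; axes as the board's. Any of the six beakers may stand in any place
- place_near3 (a point): point on the board's top face where the axis of a beaker belongs: row nearer the robot (-x side of the board), column at the -y end, empty at the start; axes as the board's. Any of the six beakers may stand in any place
- place_far1 (a point): point on the board's top face where the axis of a beaker belongs: row farther from the robot (+x side of the board), column at the +y end; axes as the board's. Any of the six beakers may stand in any place
- place_far2 (a point): point on the board's top face where the axis of a beaker belongs: row farther from the robot (+x side of the board), middle column; axes as the board's. Any of the six beakers may stand in any place
- place_far3 (a point): point on the board's top face where the axis of a beaker belongs: row farther from the robot (+x side of the board), column at the -y end, empty at the start; axes as the board's. Any of the six beakers may stand in any place
- beaker1: biscuit-fired beaker, pinkish brown, standing mouth up on the board: open straight cylinder, 62 mm outside diameter, 80 mm tall, wall 5 mm, floor 6 mm, foot 57 mm across, 0.13 to 0.23 kg. Origin on its axis at half height, 40 mm above its underside; its z axis points out of its mouth
- beaker2: biscuit-fired beaker, pinkish brown, standing mouth up on the board: open straight cylinder, 62 mm outside diameter, 80 mm tall, wall 5 mm, floor 6 mm, foot 57 mm across, 0.13 to 0.23 kg. Origin on its axis at half height, 40 mm above its underside; its z axis points out of its mouth
- beaker3: biscuit-fired beaker, pinkish brown, standing mouth up on the board: open straight cylinder, 62 mm outside diameter, 80 mm tall, wall 5 mm, floor 6 mm, foot 57 mm across, 0.13 to 0.23 kg. Origin on its axis at half height, 40 mm above its underside; its z axis points out of its mouth
- fallen: the fallen beaker, same kind as beaker1, lying on its side in its place on the board, mouth towards any direction; faint flats keep it from rolling by itself. Origin on its axis at half height, 30 mm above the board while it lies; z points out of its mouth. With its foot edge on the board, a beaker let go at up to 20 degrees of lean rocks upright by itself
- beaker5: loose beaker, same kind as beaker1, standing mouth up on the bench at the robot's right (-y), to be brought to the board. Origin on its axis at half height, 40 mm above the bench; z points out of its mouth
- beaker6: loose beaker, same kind as beaker1, standing mouth up on the bench at the robot's right (-y), to be brought to the board. Origin on its axis at half height, 40 mm above the bench; z points out of its mouth
- bowl: a wide buff bowl, 150 mm across the rim and 55 mm high, on the bench beyond the loose beakers; bystander. Origin at the centre of its underside
- bottle: a buff bottle vase, 96 mm across its belly and 165 mm tall, on the bench at the left of the board; bystander. Origin at the centre of its underside
- mug: a buff mug with a handle on its side (its +y), 84 mm diameter and 100 mm tall, on the bench at the far right of the robot; bystander. Origin at the centre of its underside
Not all that is in view belongs to the job. Leave any purple look-alike of the beaker1 alone.

How it is judged:
By the outcome, as a careful person would: the job done as asked, in the order asked, and still so for the second after the job is handed in, with the robot touching nothing.
It also fails if it takes over 72 s, if anything falls off the work surface, if the arm or the gripper's body presses on something with over 40 N, if the wrist force passes 120 N, or if a joint passes its speed limit or range.

### The arm

A 6-joint arm with a two-finger parallel gripper is mounted at the origin on the work surface. World frame = base frame: x ahead of the robot, y to its left, z up, the work surface at z = 0. Lengths are in mm, angles in rad, forces in N, time in s.
With the tool pointing down it reaches from about 275 to 1000 mm from the base axis. Payload 8.4 kg.
Tool frame: the origin (TCP) lies between the finger pads; the fingertips stand 17 mm ahead of it and the grasp point (between the pads) lies 2 mm behind it; z points along the fingers, y is the line along which they close (so a half turn about z gives the same grasp; the last joint's range is limited). The gripper opens to 85 mm and grips with 20 to 120 N. Pads are 22 mm wide; open, the fingers measure 114 mm over their backs; the gripper's body (76 mm by 85 mm) begins 54 mm behind the grasp point. The pads swing forward as they close: fully open they stand 13 mm farther back than shut.
Start: joints at [-1.325, 0.353, 1.633, -0, 1.155, -0.002], TCP at [153.293, -605.912, 212.981] pointing down, gripper open.
Joint ranges: [-2.63, 2.63], [-0.92, 2.1], [0.06, 2.66], [-1.3, 4.44], [0, 2.69], [-3.02, 3.02]. Speed limits (rad/s): [2.22, 2.22, 2.79, 3.14, 3.14, 3.14].

### API

Orientations are given as [roll, pitch, yaw] about the fixed x, y, z axes, in that order (R = Rz(yaw) Ry(pitch) Rx(roll)).
In Python, from rig import sense, grab_frame, sign_off gives the robot as it stands. The module is installed in compiled form; this text tells all that it offers.
- The arm moves only by the tool send_rows, never from a script. Its argument "moves" is a list that holds one entry, the list of rows, each a list of 7 numbers: the shift along the world's x, y, z in m, then the turn, a rotation vector about the world's x, y, z in rad, then the opening, from -1 (shut) to 1 (fully open). In form: [[[dx, dy, dz, rx, ry, rz, jaw], ...]]. A call has 1 to 10 rows; each row shifts and turns the commanded pose from where the row before left it; what a row does not reach is not made up. A row lasts 1/10 s, in which the tool goes at most 50 mm and 8.59 degrees, less where a joint would pass 70% of its speed; a pose out of reach is approached as far as the arm can. A call with a gripper value outside its range is refused whole. The fingers move at their own pace and stop on an object; "grip_force" is the grip in N (left out, the last holds). Time passes only in rows, so rows that do not move let the fingers close. It gives the time, the measured TCP pose, the force, the opening and the grip force at its end, in the units of the state.
- sense(): the state, without advancing time (a new reading comes with each control period).
- grab_frame(name): name is "side" or "top"; returns a dict with "img" (480x640x3 uint8, red, green, blue), "mtx" (3x3 intrinsics, pixels), "rvec" (rotation vector, rad) and "tvec" (3), from world to camera coordinates, as OpenCV has them. Camera axes: x right, y down, z forward; pixel columns grow to the right and rows downward; lengths in mm; the calibration is good to about 2 mm. A picture is of the moment at which its call begins. There is no depth.
- sign_off(): hands the job in; it is judged then, once.
The state is a dict: "clock": time; "qpos": joint angles; "qvel": joint speeds; "joint_efforts": joint torques, N m; "eef_pos": TCP position; "tcp_rot": TCP orientation; "contact_force": force on the tool from outside, world axes, zero at the start; "wrist_torque": the same for the moment, N m; "opening": opening from 0.0 (shut) to 1.0 (fully open); "grasp_force": force on a finger pad.
Only numpy, scipy, OpenCV 4.12 (cv2) and the standard library are available. Lean on these libraries where they do the work, as an engineer would, in place of code of your own. Each camera call takes 0.05 s, during which the arm holds its last target. There are 200 camera calls.

## Working session

There is one attempt and no reset: what is moved stays moved. The work goes in short steps, Python scripts to look and compute and a tool call to move; the robot and the scene stay as the last step left them, time stands still between calls to the robot, and variables do not carry over. Pictures are saved under pics/ and viewed, at most 10 in all, crops included, and the job is handed in when it is done.

Besides the shell and the picture viewer there is one more tool, called after ">>>" by a JSON object that holds its "fn" and its "kwargs", one argument or row to a line. send_rows: Moves the arm, as the interface text tells. Its arguments: {"type":"object","properties":{"moves":{"type":"array"},"grip_force":{"type":"number"}},"required":["moves"]}

```bash
mkdir -p pics; python3 - <<'E'
from rig import *
import cv2,pickle
for n in("top","side"):
    f=grab_frame(n);cv2.imwrite(f"pics/{n}0.png",f["img"][:,:,::-1]);pickle.dump(f,open(n+"0.pkl","wb"))
    print(n,f["mtx"].tolist(),f["rvec"],f["tvec"])
print(sense())
E
```

```text
top [[565.1838535097601, 0.0, 317.46234814550087], [0.0, 565.1838535097601, 238.3952626152959], [0.0, 0.0, 1.0]] [ 2.17981922 -2.18671227  0.08400244] [ -18.24902014  532.32952848 1405.05887751]
side [[624.4588972782259, 0.0, 317.1060136353648], [0.0, 624.4588972782259, 240.20922489923336], [0.0, 0.0, 1.0]] [ 2.42839974 -0.10708558  0.04291906] [-556.24151114   51.94509345 1668.7870413 ]
{'clock': 0.1, 'qpos': array([-1.32538146e+00,  3.53578099e-01,  1.63401981e+00,  5.21334077e-06,
        1.15517819e+00, -2.42923727e-03]), 'qvel': array([-0.00058376, -0.00314129, -0.00390007,  0.00090069,  0.00023128,
       -0.00043928]), 'joint_efforts': array([-9.56066178e-04, -6.06358194e+01, -3.42823255e+01, -8.22840616e-05,
        4.01677695e-03, -3.20159984e-06]), 'eef_pos': array([ 153.20402741, -605.50103996,  212.35434506]), 'tcp_rot': array([-3.14040922e+00, -7.64188116e-06,  2.47841990e-01]), 'contact_force': array([ 0.20809306,  0.4132746 , -0.47499234]), 'wrist_torque': array([0.01095486, 0.04138198, 0.03801068]), 'grasp_force': 0.0, 'opening': 1.0008305383961065}
```

View pics/top0.png

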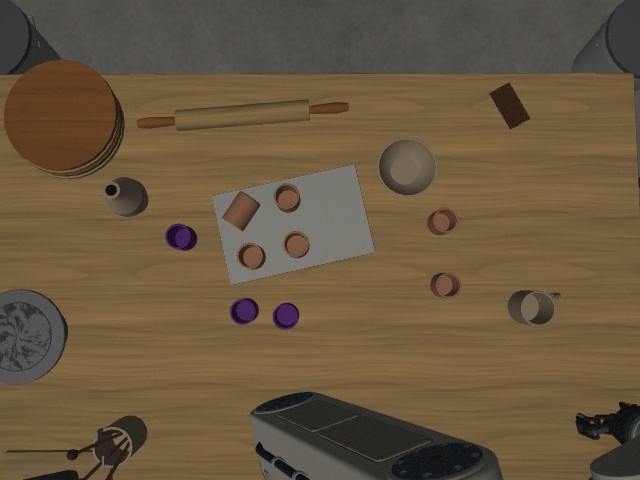

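View pics/side0.png

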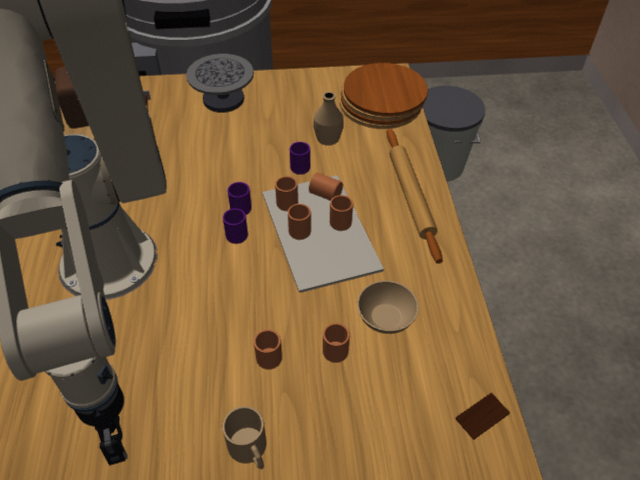

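The top view shows the board corners near (213,195), (355,165), (374,252) and (231,284). The fallen beaker is at (241,211), in far1. Three beakers stand at (287,197), (296,244) and (251,256), and the loose ones are at (442,221) and (445,285). The purple look-alikes are at (180,237), (244,311) and (286,316).

```bash
cat > h.py <<'E'
import numpy as np,cv2,pickle
def proj(f,P):return cv2.projectPoints(np.array(P,float).reshape(-1,3),np.array(f["rvec"]),np.array(f["tvec"]),f["mtx"],None)[0][:,0]
def back(f,uv,z):
    R=cv2.Rodrigues(np.array(f["rvec"]))[0];c=-R.T@np.ravel(f["tvec"])
    uv=np.array(uv,float).reshape(-1,2);d=np.c_[uv,np.ones(len(uv))]@np.linalg.inv(f["mtx"]).T@R
    return c+d*((z-c[2])/d[:,2])[:,None]
def cyl(c,axis,h=80,r=31,n=48):
    a=np.array(axis,float);a/=np.linalg.norm(a);u=np.cross(a,[.3,.5,.8]);u/=np.linalg.norm(u);v=np.cross(a,u)
    t=np.linspace(0,2*np.pi,n);C=np.cos(t)[:,None]*u+np.sin(t)[:,None]*v
    return np.vstack([c+C*r+a*h/2,c+C*r-a*h/2])
def beakmask(img):
    h=cv2.cvtColor(img,cv2.COLOR_RGB2HSV)
    return h
E
python3 - <<'E'
from h import *
from scipy.optimize import least_squares
F={n:pickle.load(open(n+"0.pkl","rb")) for n in("top","side")}
pts={"top":[(241,211),(287,197),(296,244),(251,256),(442,221),(445,285)],"side":[(326,186),(341,213),(299,222),(287,193),(336,343),(268,350)]}
for n,f in F.items():
    h=cv2.cvtColor(f["img"],cv2.COLOR_RGB2HSV)
    for p in pts[n]:print(n,p,h[p[1],p[0]])
    for p in [(330,200),(400,350)] if n=="top" else [(330,260),(430,350)]:print("board/bench",h[p[1],p[0]])
t=F["top"];h=cv2.cvtColor(t["img"],cv2.COLOR_RGB2HSV)
m=((h[...,1]<60)&(h[...,2]>60)).astype(np.uint8);m[:150]=0;m[300:]=0;m[:,:205]=0;m[:,377:]=0
cs=max(cv2.findContours(m,0,2)[0],key=cv2.contourArea);r=cv2.minAreaRect(cs);print(r)
q=back(t,cv2.boxPoints(r),30);print(q.round(1),q.mean(0),[np.linalg.norm(q[i]-q[i-1]) for i in range(4)])
big=cv2.resize(t["img"][180:275,205:330],None,fx=5,fy=5,interpolation=2)[:,:,::-1]
s=cv2.resize(F["side"]["img"][160:250,260:370],None,fx=5,fy=5,interpolation=2)[:,:,::-1]
o=np.zeros((475,1175,3),np.uint8);o[:475,:625]=big;o[:450,625:]=s
cv2.imwrite("pics/z.png",np.clip(cv2.resize(o,(800,323)).astype(int)*2,0,255))
E
```

```text
top (241, 211) [ 12 126 115]
top (287, 197) [ 12 122 121]
top (296, 244) [ 11 119 122]
top (251, 256) [ 12 116 123]
top (442, 221) [ 11 119 122]
top (445, 285) [ 12 121 120]
board/bench [ 30  17 121]
board/bench [ 17 121 124]
side (326, 186) [ 10 159 136]
side (341, 213) [ 10 155  64]
side (299, 222) [ 10 161  65]
side (287, 193) [ 10 159  64]
side (336, 343) [ 11 157 161]
side (268, 350) [ 11 153 162]
board/bench [ 20  29 161]
board/bench [ 17 151 162]
((292.6630859375, 223.91748046875), (90.82032775878906, 147.51100158691406), 77.19573211669922)
[[ 639.5  248.7   30. ]
 [ 721.8 -114.3   30. ]
 [ 497.3 -162.8   30. ]
 [ 417.   196.1   30. ]] [568.90944155  41.92139952  30.        ] [np.float64(228.57881882919654), np.float64(372.15692702717973), np.float64(229.64089643004226), np.float64(367.75787330390176)][ WARN:0@1.019] global loadsave.cpp:1063 imwrite_ Unsupported depth image for selected encoder is fallbacked to CV_8U.
```

View pics/z.png

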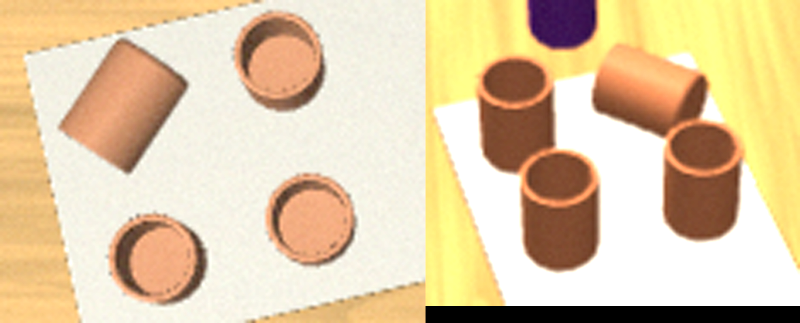

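The beaker's foot end points up and right in the top view, about (155,60) in the zoom: it has rounded corners and a closed dark end in the side view. The mouth points down and left, towards -x/+y. Next I'll fit precise poses from both views.

```bash
cat >> h.py <<'E'
from scipy.optimize import least_squares
def blob(f,guess,zt=3):
    h=cv2.cvtColor(cv2.GaussianBlur(f["img"],(3,3),0),cv2.COLOR_RGB2HSV).astype(int)
    m=(((h[...,0]<=14)|(h[...,0]>175))&(h[...,1]>75)).astype(np.uint8)
    c=cv2.findContours(m,0,1)[0]
    c=[k for k in c if cv2.contourArea(k)>150]
    k=max(c,key=lambda k:cv2.pointPolygonTest(k,guess,True))
    return k
def fitb(obs,model,x0):
    "obs: list of (frame,contour)"
    def res(x):
        o=[]
        for f,k in obs:
            hull=cv2.convexHull(proj(f,model(x)).astype(np.float32))
            o+=[cv2.pointPolygonTest(hull,(float(a),float(b)),True) for a,b in k.reshape(-1,2)]
        return np.array(o)
    s=least_squares(res,x0,loss="soft_l1",diff_step=1e-3)
    return s.x,np.sqrt(np.mean(res(s.x)**2))
def stand(zc):return lambda x:cyl([x[0],x[1],zc],[0,0,1])
E
python3 - <<'E'
from h import *
F={n:pickle.load(open(n+"0.pkl","rb")) for n in("top","side")}
pts={"top":[(241,211),(287,197),(296,244),(251,256),(442,221),(445,285)],"side":[(326,186),(341,213),(299,222),(287,193),(336,343),(268,350)]}
nm=["fallen","far2","near2","near1","b5","b6"]
out={}
for i,n in enumerate(nm):
    zc=70 if i<4 else 40
    for v in (("top",),("side",),("top","side")):
        obs=[(F[w],blob(F[w],pts[w][i])) for w in v]
        g=back(F["top"],pts["top"][i],zc)[0][:2]
        if i: x,r=fitb(obs,stand(zc),g)
        else:
            x,r=fitb(obs,lambda x:cyl([x[0],x[1],60],[np.cos(x[2]),np.sin(x[2]),0]),[*g,2.5])
        print(n,v,[int(cv2.contourArea(o[1])) for o in obs],x.round(3),round(r,2))
    out[n]=x
# board
c0=np.array([568.9,41.9])
f=F["side"]
h=cv2.cvtColor(f["img"],cv2.COLOR_RGB2HSV);m=((h[...,1]<60)&(h[...,2]>60)).astype(np.uint8);m[:175]=0;m[292:]=0;m[:,:262]=0;m[:,385:]=0
k=max(cv2.findContours(m,0,1)[0],key=cv2.contourArea);print(cv2.convexHull(k).reshape(-1,2).tolist())
for u in [(380,267),(305,285),(265,195)]:print(u,back(f,u,30).round(1))
a=.22
y=np.array([-np.sin(a),np.cos(a)]);x=np.array([y[1],-y[0]])
from itertools import product
print(proj(f,[[*(c0+s*115*x+t*185*y),30] for s,t in product((1,-1),(1,-1))]))
S=np.array([out["far2"],out["near2"],out["near1"]]);L=np.array([[57.5,0],[-57.5,0],[-57.5,115]])
def R(p):
    c,s=np.cos(p[2]),np.sin(p[2]);return (L@np.array([[c,s],[-s,c]])+p[:2]-S).ravel()
s=least_squares(R,[*c0,.22]);print("board from beakers",s.x,s.fun)
c,sn=np.cos(.22),np.sin(.22)
for q in (L-0):print(c0+[c*q[0]-sn*q[1],sn*q[0]+c*q[1]])
E
```

```text
fallen ('top',) [736] [598.241 168.476   2.547] 0.97
fallen ('side',) [1284] [618.225 115.767   1.904] 7.62
fallen ('top', 'side') [736, 1284] [601.404 159.995   2.3  ] 9.87
far2 ('top',) [539] [628.257  54.58 ] 1.1
far2 ('side',) [1284] [615.576  99.032] 8.81
far2 ('top', 'side') [539, 1284] [625.372  58.733] 10.3
near2 ('top',) [497] [514.025  32.411] 0.98
near2 ('side',) [1317] [501.081  79.725] 8.55
near2 ('top', 'side') [497, 1317] [511.46  37.36] 10.61
near1 ('top',) [527] [486.315 141.268] 1.11
near1 ('side',) [1317] [501.073  79.767] 8.55
near1 ('top', 'side') [527, 1317] [486.989 135.151] 11.02
b5 ('top',) [588] [ 572.425 -330.268] 1.05
b5 ('side',) [854] [ 572.049 -330.968] 1.0
b5 ('top', 'side') [588, 854] [ 572.214 -330.536] 1.03
b6 ('top',) [589] [ 414.457 -334.431] 1.05
b6 ('side',) [879] [ 413.71  -334.437] 0.92
b6 ('top', 'side') [589, 879] [ 413.961 -334.466] 0.98
[[309, 182], [353, 208], [354, 209], [356, 213], [372, 246], [382, 267], [382, 270], [379, 271], [321, 286], [301, 291], [300, 291], [298, 289], [286, 257], [263, 195], [263, 192], [266, 191], [307, 182]]
(380, 267) [[ 711.9 -111.1   30. ]]
(305, 285) [[ 514.1 -152.    30. ]]
(265, 195) [[424.5 177.2  30. ]]
[[337.42725474 173.6667316 ]
 [383.81467312 267.4808191 ]
 [261.90095234 190.23959064]
 [298.58432229 289.23368528]]
board from beakers [5.69249680e+02 4.46140116e+01 2.47585414e-01] [-0.37529045 -0.02753723  2.04322764 -6.83746818 -1.66793719  6.86500555]
[625.01410334  54.44820333]
[512.78589666  29.35179667]
[487.68949001 141.58000335]
```

>>> {"fn": "send_rows", "kwargs": {
  "moves": [
    [[0.0219,0.0389,0.002,0,0,0.115,1],[0.0219,0.0389,0.002,0,0,0.115,1],[0.0219,0.0389,0.002,0,0,0.115,1],[0.0219,0.0389,0.002,0,0,0.115,1],[0.0219,0.0389,0.002,0,0,0.115,1],[0.0219,0.0389,0.002,0,0,0.115,1],[0.0219,0.0389,0.002,0,0,0.115,1],[0.0219,0.0389,0.002,0,0,0.115,1],[0.0219,0.0389,0.002,0,0,0.115,1],[0.0219,0.0389,0.002,0,0,0.115,1]]
  ],
  "grip_force": 35
}}

```text
clock: 1.1
eef_pos: [372.7, -215.2, 233.0]
tcp_rot: [3.142, 0.0, 1.402]
contact_force: [0.6, -1.1, 0.7]
opening: 1.001
grasp_force: 0.0
```

>>> {"fn": "send_rows", "kwargs": {
  "moves": [
    [[0.0219,0.0389,0,0,0,0.115,1],[0.0219,0.0389,0,0,0,0.115,1],[0.0219,0.0389,0,0,0,0.115,1],[0.0219,0.0389,0,0,0,0.115,1],[0.0219,0.0389,0,0,0,0.115,1],[0.0219,0.0389,0,0,0,0.115,1],[0.0219,0.0389,0,0,0,0.115,1],[0.0219,0.0389,0,0,0,0.115,1],[0.0219,0.0389,0,0,0,0.115,1],[0.0219,0.0389,0,0,0,0.115,1]]
  ]
}}

```text
clock: 2.1
eef_pos: [591.7, 173.8, 232.6]
tcp_rot: [-3.141, -0.0, 2.553]
contact_force: [-0.5, -0.9, -0.7]
opening: 0.999
grasp_force: 0.0
```

>>> {"fn": "send_rows", "kwargs": {
  "moves": [
    [[0,0,0,-0.073,-0.108,0,1],[0,0,0,-0.073,-0.108,0,1],[0,0,0,-0.073,-0.108,0,1],[0,0,0,-0.073,-0.108,0,1],[0,0,0,-0.073,-0.108,0,1],[0,0,0,0,0,0,1]]
  ]
}}

```text
clock: 2.7
eef_pos: [588.8, 172.7, 230.8]
tcp_rot: [-3.137, 0.654, 2.554]
contact_force: [-0.8, -0.4, -0.1]
opening: 1.001
grasp_force: 0.0
```

```bash
cat >> h.py <<'E'
from scipy.spatial.transform import Rotation as Ro
def st():
    from rig import sense
    s=sense();R=Ro.from_euler("xyz",s["tcp_rot"]).as_matrix()
    print("t",s["clock"],"pos",s["eef_pos"].round(1),"z",R[:,2].round(3),"y",R[:,1].round(3),"q",s["qpos"].round(2),"F",s["contact_force"].round(1),"open",round(s["opening"],3),"grip",round(s["grasp_force"],1));return s,R
E
python3 -c "
from h import *
s,R=st()
Rd=np.c_[np.zeros(3),np.zeros(3),np.zeros(3)]
m=np.array([np.cos(2.547),np.sin(2.547),0]);z=np.array([0,0,1.]);d=-np.cos(.65)*z-np.sin(.65)*m
y=np.array([-m[1],m[0],0]); y*=np.sign(y@R[:,1]);Rd=np.c_[np.cross(y,d),y,d]
print(Ro.from_matrix(Rd@R.T).as_rotvec(), np.array([590.9,173.4,58.4])-s['eef_pos'])"
```

```text
t 2.7 pos [588.8 172.7 230.8] z [ 0.503 -0.341 -0.794] y [ 0.557  0.831 -0.004] q [ 0.63  0.23  1.95 -0.82  0.9   0.15] F [-0.8 -0.4 -0.1] open 1.001 grip 0.0
[ 0.00526078  0.00075671 -0.00385228] [   2.08041483    0.66918061 -172.44564634]
```

>>> {"fn": "send_rows", "kwargs": {
  "moves": [
    [[0.001,0,-0.03,0,0,0,1],[0.001,0,-0.03,0,0,0,1],[0,0,-0.03,0,0,0,1],[0,0,-0.03,0,0,0,1],[0,0,-0.025,0,0,0,1],[0,0,-0.017,0,0,0,1],[0,0,-0.01,0,0,0,1],[0,0,0,0,0,0,1]]
  ]
}}

```text
clock: 3.5
eef_pos: [593.2, 171.2, 59.9]
tcp_rot: [-3.138, 0.65, 2.549]
contact_force: [0.3, 0.2, 0.1]
opening: 0.998
grasp_force: 0.0
```

>>> {"fn": "send_rows", "kwargs": {
  "moves": [
    [[0,0,0,0,0,0,-1],[0,0,0,0,0,0,-1],[0,0,0,0,0,0,-1],[0,0,0,0,0,0,-1],[0,0,0,0,0,0,-1],[0,0,0,0,0,0,-1]]
  ]
}}

```text
clock: 4.1
eef_pos: [593.5, 172.2, 62.6]
tcp_rot: [3.141, 0.653, 2.547]
contact_force: [-5.8, 1.4, 9.5]
opening: 0.592
grasp_force: 34.3
```

```bash
python3 -c "
from h import *
s,R=st()
from rig import grab_frame
f=grab_frame('side');o=f['img'][110:290,220:420]
cv2.imwrite('pics/g1.png',cv2.resize(o,None,fx=3,fy=3)[:,:,::-1])"
```

```text
t 4.1 pos [593.5 172.2  62.6] z [ 0.504 -0.34  -0.794] y [0.56  0.828 0.001] q [ 0.62  0.51  2.04 -1.13  0.68  0.58] F [-5.8  1.4  9.5] open 0.592 grip 34.3
```

View pics/g1.png

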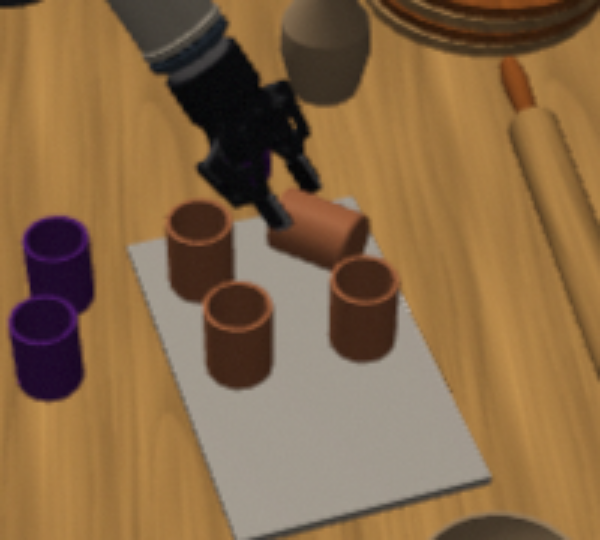

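The side view shows both fingers at the beaker's mouth half: near fingertip at crop (285,222), far one at (315,187). The opening reads 0.59, lower than expected, so I'll check how deep the grip is.

```bash
python3 -c "
from h import *
s,R=st();f=pickle.load(open('side0.pkl','rb'))
p=s['eef_pos'];y=R[:,1];d=R[:,2];k=lambda P:(proj(f,P)[0]-[220,110])*3
for a in (17,8,0,-10):print(a,'near',k(p+a*d-31*y),'far',k(p+a*d+31*y))
print(s['wrist_torque'])
A=np.array([598.2,168.5,60]);m=np.array([np.cos(2.547),np.sin(2.547),0])
print('axis',k(A+40*m),k(A),k(A-40*m), 'offset along y',(p-A)@y, 'along m',(p-A)@m)
from rig import grab_frame
f=grab_frame('top');cv2.imwrite('pics/g2.png',cv2.resize(f['img'][160:290,190:320],None,fx=4,fy=4,interpolation=2)[:,:,::-1])"
```

```text
t 4.15 pos [593.5 172.2  62.6] z [ 0.504 -0.34  -0.794] y [0.56  0.829 0.001] q [ 0.62  0.51  2.04 -1.13  0.68  0.58] F [-5.5  0.6  9.7] open 0.591 grip 34.3
17 near [305.99352432 257.63884763] far [337.05711873 217.35846539]
8 near [300.92930843 250.2296944 ] far [332.15733926 210.01280261]
0 near [296.40983047 243.61751486] far [327.78495448 203.45780064]
-10 near [290.7365712  235.31730648] far [322.29679986 195.23005626]
[-0.24640883  0.45187521 -0.4213177 ]
axis [280.54597917 213.41227851] [317.53751556 227.75144191] [355.05935964 242.2961704 ] offset along y 0.43544128112118863 along m 5.94513717847633
```

View pics/g2.png

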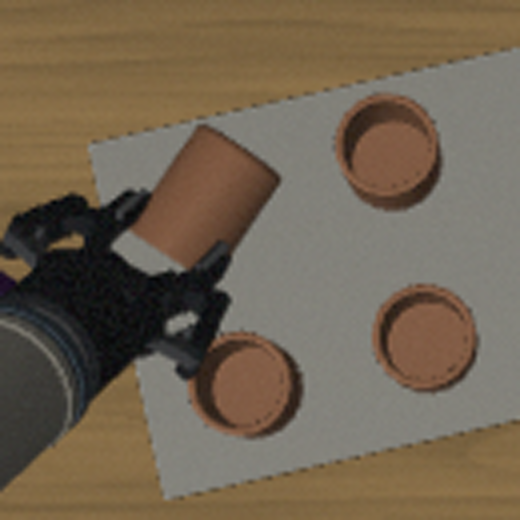

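The top view shows the tips overlapping only the mouth end of the beaker, at crop (140,195) and (225,250). I'll triangulate the near tip.

```bash
python3 -c "
from h import *
s,R=st();F={n:pickle.load(open(n+'0.pkl','rb')) for n in('top','side')}
def tri(a,b):
    P=[F[n]['mtx']@np.c_[cv2.Rodrigues(np.array(F[n]['rvec']))[0],np.ravel(F[n]['tvec'])] for n in('top','side')]
    X=cv2.triangulatePoints(P[0],P[1],np.array(a,float).reshape(2,1),np.array(b,float).reshape(2,1));X=X[:3,0]/X[3];print(X,proj(F['top'],X),proj(F['side'],X));return X
for a,b in (((190+225/4,160+247/4),(220+283/3,110+224/3)),((190+140/4,160+195/4),(220+315/3,110+188/3))):
    X=tri(a,b);print('tool frame',(X-s['eef_pos'])@R)
"
```

```text
t 4.2 pos [593.5 172.2  62.6] z [ 0.504 -0.34  -0.794] y [0.56  0.829 0.001] q [ 0.62  0.51  2.04 -1.13  0.68  0.58] F [-4.8  1.6  8.4] open 0.591 grip 34.3
[565.93283847 151.81430082  84.17127138] [[246.2708729  222.69795575]] [[315.0040532  184.56384559]]
tool frame [ -4.01105848 -32.32704674 -24.09708643]
[599.87228163 204.49511083  77.58844536] [[225.00677674 209.1426515 ]] [[325.27170066 172.62207536]]
tool frame [  1.11177574  30.32015516 -19.67308296]
```

>>> {"fn": "send_rows", "kwargs": {
  "moves": [
    [[0,0,0,0,0,0,1],[0,0,0,0,0,0,1],[0,0,0,0,0,0,1],[0,0,0,0,0,0,1],[0.003,-0.002,-0.004,0,0,0,1],[0.002,-0.001,-0.004,0,0,0,1],[0,0,0,0,0,0,1]]
  ]
}}

```text
clock: 4.9
eef_pos: [600.9, 169.4, 55.0]
tcp_rot: [3.141, 0.656, 2.549]
contact_force: [0.4, 1.5, 16.8]
opening: 0.997
grasp_force: 0.0
```

```bash
cat >> h.py <<'E'
def snap(name):
    from rig import grab_frame
    o=[cv2.resize(grab_frame(n)['img'][y:y+130,x:x+130],None,fx=3,fy=3,interpolation=2) for n,x,y in(('top',190,160),('side',250,120))]
    cv2.imwrite('pics/'+name,np.hstack(o)[:,:,::-1])
E
python3 -c "
from h import *
st();snap('g3.png')"
```

```text
t 4.9 pos [600.9 169.4  55. ] z [ 0.506 -0.34  -0.792] y [0.558 0.83  0.001] q [ 0.61  0.53  2.03 -1.15  0.67  0.6 ] F [ 0.4  1.5 16.8] open 0.997 grip 0.0
```

View pics/g3.png

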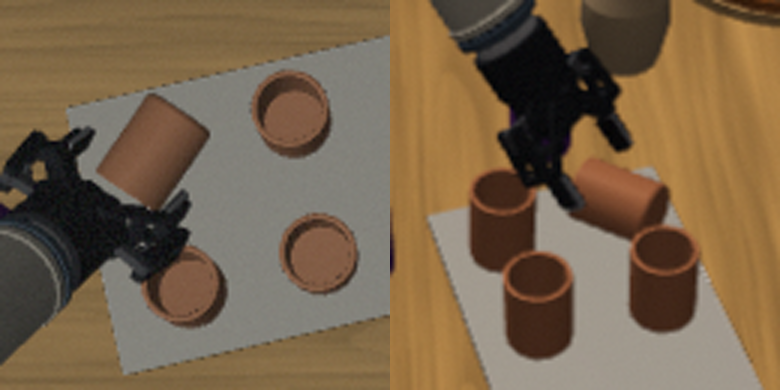

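The picture shows the near finger's knuckle over the near1 beaker's rim, at about (150,275) in the left half, which explains the 17 N. That beaker still stands. I'll retract straight up and lessen the tilt so the hand clears near1.

>>> {"fn": "send_rows", "kwargs": {
  "moves": [
    [[0,0,0.015,0,0,0,1],[0,0,0.03,0,0,0,1],[0,0,0.04,0,0,0,1],[0,0,0.035,0,0,0,1],[0,0,0,0.056,0.083,0,1],[0,0,0,0.056,0.083,0,1],[0,0,0,0.056,0.083,0,1],[0,0,0,0,0,0,1]]
  ]
}}

```text
clock: 5.8
eef_pos: [600.7, 168.3, 174.4]
tcp_rot: [3.139, 0.351, 2.544]
contact_force: [0.4, -0.9, 0.5]
opening: 1.002
grasp_force: 0.0
```

```bash
cat >> h.py <<'E'
def tri(a,b):
    F={n:pickle.load(open(n+'0.pkl','rb')) for n in('top','side')}
    P=[F[n]['mtx']@np.c_[cv2.Rodrigues(np.array(F[n]['rvec']))[0],np.ravel(F[n]['tvec'])] for n in('top','side')]
    X=cv2.triangulatePoints(P[0],P[1],np.array(a,float).reshape(2,1),np.array(b,float).reshape(2,1));return X[:3,0]/X[3]
E
python3 -c "
from h import *
R=Ro.from_euler('xyz',[3.141,.656,2.549]).as_matrix()
for a,b in (((252.3,225.7),(312.7,188.3)),((220,203.3),(329.3,169))):print('tool',(tri(a,b)-[600.9,169.4,55])@R)
s,R=st();snap('g4.png')
F={n:pickle.load(open(n+'0.pkl','rb')) for n in('top','side')}
for a in (17,0,-20,-40):
  for sg in(1,-1):
    P=s['eef_pos']+a*R[:,2]+sg*43*R[:,1];print(a,sg,((proj(F['top'],P)[0]-[190,160])*3).round(),((proj(F['side'],P)[0]-[250,120])*3+[390,0]).round())"
```

```text
tool [ -4.41370405 -50.4552344  -34.05194224]
tool [ -2.29102498  45.88579753 -29.2993291 ]
t 5.8 pos [600.7 168.3 174.4] z [ 0.286 -0.191 -0.939] y [0.562 0.827 0.003] q [ 0.44  0.31  1.85 -0.41  0.84 -0.28] F [ 0.4 -0.9  0.5] open 1.002 grip 0.0
17 1 [93. 95.] [650.  94.]
17 -1 [186. 158.] [604. 150.]
0 1 [85. 98.] [644.  79.]
0 -1 [179. 162.] [599. 135.]
-20 1 [ 76. 102.] [638.  60.]
-20 -1 [171. 166.] [592. 116.]
-40 1 [ 66. 106.] [632.  42.]
-40 -1 [163. 171.] [585.  97.]
```

View pics/g4.png

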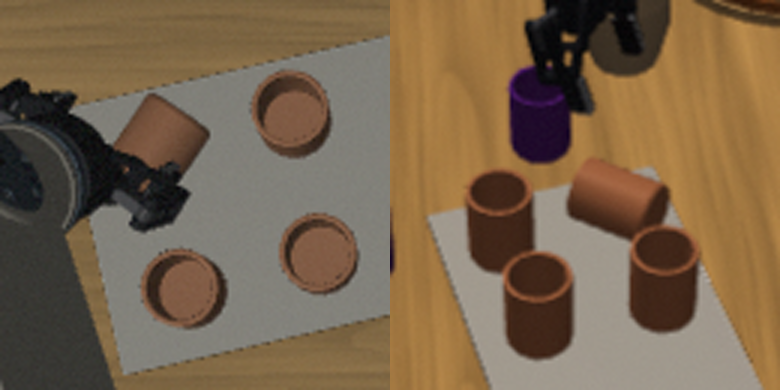

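The tips sit about 30 mm behind the reported TCP when open: the near tip is at (588,107) on the side view, and TCP−30 projects there. I'll descend deeper to allow for that, watching the force.

>>> {"fn": "send_rows", "kwargs": {
  "moves": [
    [[0.002,-0.002,-0.03,0,0,0,1],[0.002,-0.002,-0.03,0,0,0,1],[0,0,-0.03,0,0,0,1],[0,0,-0.02,0,0,0,1],[0,0,-0.015,0,0,0,1],[0,0,-0.006,0,0,0,1],[0,0,0,0,0,0,1]]
  ]
}}

```text
clock: 6.6
eef_pos: [601.6, 165.2, 41.2]
tcp_rot: [-3.139, 0.351, 2.549]
contact_force: [1.5, -0.1, 1.0]
opening: 0.998
grasp_force: 0.0
```

>>> {"fn": "send_rows", "kwargs": {
  "moves": [
    [[0.001,0,-0.007,0,0,0,1],[0.001,0,-0.006,0,0,0,1],[0.001,0,-0.005,0,0,0,1],[0,0,0,0,0,0,1]]
  ]
}}

```text
clock: 7.0
eef_pos: [605.2, 164.9, 23.5]
tcp_rot: [-3.141, 0.351, 2.548]
contact_force: [-1.3, -0.4, 0.1]
opening: 1.002
grasp_force: 0.0
```

>>> {"fn": "send_rows", "kwargs": {
  "moves": [
    [[0,0,0,0,0,0,-1],[0,0,0,0,0,0,-1],[0,0,0,0,0,0,-1],[0,0,0,0,0,0,-1],[0,0,0,0,0,0,-1]]
  ]
}}

```text
clock: 7.5
eef_pos: [605.3, 165.1, 24.5]
tcp_rot: [-3.141, 0.352, 2.548]
contact_force: [-3.9, 0.6, 6.0]
opening: 0.729
grasp_force: 37.4
```

```bash
cat > t.py <<'E'
from h import *
c,sn=np.cos(.22),np.sin(.22)
PL={k:np.array([569.5+c*x-sn*y,42.5+sn*x+c*y,30]) for k,(x,y) in dict(near3=(-57.5,-115),far3=(57.5,-115),far1=(57.5,115),near2=(-57.5,0)).items()}
m0=np.array([np.cos(2.547),np.sin(2.547),0]);ax=np.array([m0[1],-m0[0],0])
if __name__=="__main__":
    s,R=st()
    C=np.array([598.2,168.5,60]);ct=(C-s['eef_pos'])@R;mt=m0@R
    np.savez('grip.npz',ct=ct,mt=mt);print('ct',ct,'mt',mt)
    ph=1.47;Rf=Ro.from_rotvec(ax*ph).as_matrix()@R;mf=Rf@mt
    e=np.cross(mf,ax);e*=np.sign(e@m0)   # foot radial dir, low side
    E=PL['near3']+28.5*m0
    Cf=E-28.5*e+40*mf;print('mf',mf,'TCP final',Cf-Rf@ct,'d',Rf[:,2],'shift',Cf-Rf@ct-s['eef_pos'])
    print(PL)
E
python3 t.py
```

```text
t 7.5 pos [605.3 165.1  24.5] z [ 0.285 -0.193 -0.939] y [ 0.56   0.829 -0.   ] q [ 0.43  0.53  1.93 -0.58  0.57 -0.07] F [-3.9  0.6  6. ] open 0.729 grip 37.4
ct [ -4.86759146  -1.17571313 -35.99741767] mt [ 9.38766831e-01  5.23746772e-04 -3.44552699e-01]
mf [-0.08335602  0.05636765  0.99492435] TCP final [507.10368026 -59.64273939  61.30245147] d [-0.74500285  0.50375338 -0.43726799] shift [ -98.24128644 -224.72568874   36.77304553]
{'near3': array([538.48230332, -82.27641   ,  30.        ]), 'far3': array([650.71050999, -57.18000335,  30.        ]), 'far1': array([600.51769668, 167.27641   ,  30.        ]), 'near2': array([513.38589666,  29.95179667,  30.        ])}
```

>>> {"fn": "send_rows", "kwargs": {
  "moves": [
    [[0,0,0.01,0,0,0,-1],[0,0,0.02,0,0,0,-1],[0,0,0.03,0,0,0,-1],[0,0,0.03,0,0,0,-1],[0,0,0.03,0,0,0,-1],[0,0,0.03,0,0,0,-1]]
  ]
}}

```text
clock: 8.1
eef_pos: [605.0, 165.1, 175.7]
tcp_rot: [-3.142, 0.351, 2.548]
contact_force: [1.1, -0.1, -1.0]
opening: 0.728
grasp_force: 38.7
```

>>> {"fn": "send_rows", "kwargs": {
  "moves": [
    [[-0.007,-0.0161,0,0.0588,0.087,0,-1],[-0.007,-0.0161,0,0.0588,0.087,0,-1],[-0.007,-0.0161,0,0.0588,0.087,0,-1],[-0.007,-0.0161,0,0.0588,0.087,0,-1],[-0.007,-0.0161,0,0.0588,0.087,0,-1],[-0.007,-0.0161,0,0.0588,0.087,0,-1],[-0.007,-0.0161,0,0.0588,0.087,0,-1]]
  ]
}}

```text
clock: 8.8
eef_pos: [556.6, 51.8, 175.3]
tcp_rot: [3.139, -0.387, 2.55]
contact_force: [0.4, 0.7, -1.0]
opening: 0.725
grasp_force: 38.7
```

>>> {"fn": "send_rows", "kwargs": {
  "moves": [
    [[-0.007,-0.0161,0,0.0588,0.087,0,-1],[-0.007,-0.0161,0,0.0588,0.087,0,-1],[-0.007,-0.0161,0,0.0588,0.087,0,-1],[-0.007,-0.0161,0,0.0588,0.087,0,-1],[-0.007,-0.0161,0,0.0588,0.087,0,-1],[-0.007,-0.0161,0,0.0588,0.087,0,-1],[-0.007,-0.0161,0,0.0588,0.087,0,-1],[0,0,0,0,0,0,-1]]
  ]
}}

```text
clock: 9.6
eef_pos: [506.2, -62.3, 171.3]
tcp_rot: [-3.14, -1.125, 2.544]
contact_force: [-0.1, -0.5, -2.0]
opening: 0.724
grasp_force: 38.8
```

```bash
cat > u.py <<'E'
from t import *
s,R=st();g=np.load('grip.npz')
C=s['eef_pos']+R@g['ct'];m=R@g['mt'];print('pred C',C,'m',m)
from rig import grab_frame
fs=[grab_frame('top'),grab_frame('side')]
k=[]
for f in fs:
    gp=tuple(float(v) for v in proj(f,C)[0]);k.append((f,blob(f,gp)))
    print(gp,cv2.contourArea(k[-1][1]),cv2.boundingRect(k[-1][1]))
if 1:
    f=fs[1];x,y=[int(v) for v in proj(f,C)[0]];o=[cv2.resize(q['img'][max(y-70,0):,max(x-70,0):][:140,:140],(420,420),interpolation=2) for q,(x,y) in [(q,proj(q,C)[0].astype(int)) for q in fs]]
    cv2.imwrite('pics/u1.png',np.hstack(o)[:,:,::-1])
E
python3 u.py
```

```text
t 9.6 pos [506.2 -62.3 171.3] z [-0.747  0.507 -0.431] y [ 0.562  0.827 -0.001] q [-0.31  0.88  1.29  0.29  2.06 -1.3 ] F [-0.1 -0.5 -2. ] open 0.724 grip 38.8
pred C [534.18946519 -82.6886995  182.39855839] m [-0.07671736  0.05347928  0.9956176 ]
(345.5971622599006, 231.9563808703481) 447.5 (274, 184, 26, 24)
(310.31670761610144, 223.69724769223092) 1490.5 (275, 176, 49, 68)
```

View pics/u1.png

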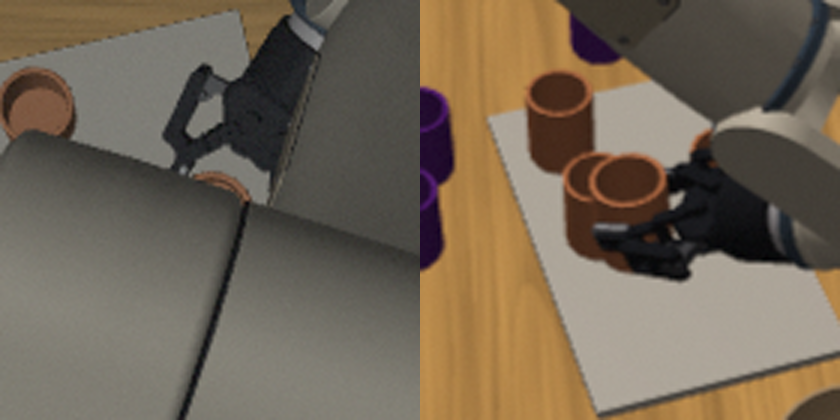

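The beaker is upright over near3: rim at (628,180) on the side view, centre where predicted, lean about 5°. Lowering it now, slowly at the end.

>>> {"fn": "send_rows", "kwargs": {
  "moves": [
    [[0.001,0.001,-0.02,0,0,0,-1],[0,0.001,-0.025,0,0,0,-1],[0,0,-0.025,0,0,0,-1],[0,0,-0.018,0,0,0,-1],[0,0,-0.01,0,0,0,-1],[0,0,-0.004,0,0,0,-1],[0,0,0,0,0,0,-1]]
  ]
}}

```text
clock: 10.4
eef_pos: [508.4, -58.1, 72.0]
tcp_rot: [3.14, -1.118, 2.549]
contact_force: [-0.1, -0.6, -0.6]
opening: 0.725
grasp_force: 38.8
```

```bash
cat > v.py <<'E'
from t import *
s,R=st();g=np.load('grip.npz')
C=s['eef_pos']+R@g['ct'];m=R@g['mt'];print('pred C',C,'m',m)
E
python3 v.py
```

```text
t 10.4 pos [508.4 -58.1  72. ] z [-0.745  0.503 -0.437] y [0.559 0.829 0.001] q [-0.3   1.    1.28  0.28  1.94 -1.34] F [-0.1 -0.6 -0.6] open 0.725 grip 38.8
pred C [536.38175958 -78.41912695  83.39018147] m [-0.08331807  0.05603391  0.99494638]
```

>>> {"fn": "send_rows", "kwargs": {
  "moves": [
    [[-0.001,-0.0015,-0.003,0,0,0,-1],[0,0,-0.002,0,0,0,-1],[0,0,-0.002,0,0,0,-1],[0,0,-0.001,0,0,0,-1],[0,0,0,0,0,0,-1]]
  ]
}}

```text
clock: 10.9
eef_pos: [507.3, -59.8, 64.0]
tcp_rot: [3.14, -1.119, 2.549]
contact_force: [0.4, -0.2, -1.4]
opening: 0.727
grasp_force: 38.8
```

>>> {"fn": "send_rows", "kwargs": {
  "moves": [
    [[0,0,-0.001,0,0,0,-1],[0,0,-0.001,0,0,0,-1],[0,0,0,0,0,0,-1]]
  ]
}}

```text
clock: 11.2
eef_pos: [507.5, -59.9, 62.7]
tcp_rot: [3.14, -1.119, 2.55]
contact_force: [0.6, -1.1, 5.4]
opening: 0.724
grasp_force: 39.1
```

>>> {"fn": "send_rows", "kwargs": {
  "moves": [
    [[0,0,0,0,0,0,0.5],[0,0,0,0,0,0,0.55],[0,0,0,0,0,0,0.7],[0,0,0,0,0,0,1],[0,0,0,0,0,0,1],[0,0,0,0,0,0,1]]
  ]
}}

```text
clock: 11.8
eef_pos: [507.3, -59.8, 61.9]
tcp_rot: [3.14, -1.119, 2.549]
contact_force: [0.2, -0.5, 0.5]
opening: 1.005
grasp_force: 0.0
```

```bash
cat > w.py <<'E'
from t import *
import sys
from rig import grab_frame
st();f=grab_frame('side');f2=grab_frame('top')
X,Y=int(sys.argv[2]),int(sys.argv[3])
o=f['img'][Y:Y+150,X:X+150];o2=f2['img'][150:300,230:380]
cv2.imwrite('pics/'+sys.argv[1],np.hstack([cv2.resize(q,(390,390),interpolation=2) for q in (o2,o)])[:,:,::-1])
pickle.dump((f2,f),open('last.pkl','wb'))
for a in ((0,0,1),):
    for ff,n in((f2,'top'),(f,'side')):
        b=blob(ff,tuple(float(v) for v in proj(ff,PL['near3']+[0,0,40])[0]));print(n,cv2.contourArea(b),cv2.boundingRect(b),cv2.boundingRect(cv2.convexHull(proj(ff,cyl(PL['near3']+[0,0,40],[0,0,1])).astype(np.float32))))
E
python3 w.py w1.png 240 160
```

```text
t 11.8 pos [507.3 -59.8  61.9] z [-0.745  0.504 -0.437] y [0.56  0.829 0.   ] q [-0.3   1.02  1.28  0.28  1.93 -1.34] F [ 0.2 -0.5  0.5] open 1.005 grip 0.0
top 530.0 (237, 243, 28, 26) (329, 219, 28, 29)
side 1821.0 (275, 176, 51, 85) (299, 233, 26, 40)
```

View pics/w1.png

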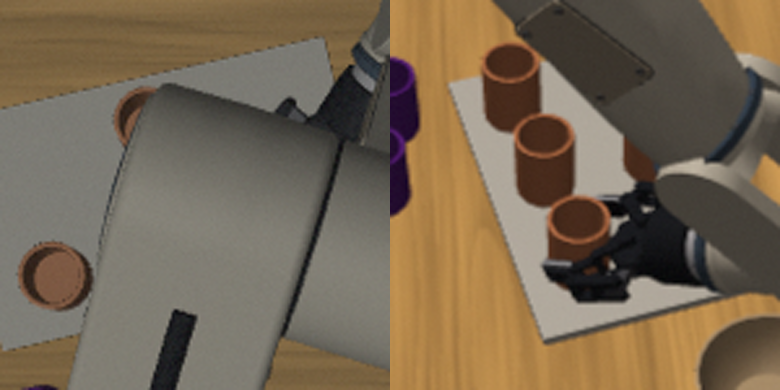

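The beaker stands upright at near3, rim at about (578,220), and the other three are untouched. Backing out along the tool axis, then righting the tool on the way to beaker5.

>>> {"fn": "send_rows", "kwargs": {
  "moves": [
    [[0.011,-0.0075,0.0065,0,0,0,1],[0.022,-0.015,0.013,0,0,0,1],[0.022,-0.015,0.013,0,0,0,1],[0.022,-0.015,0.013,0,0,0,1],[0,0,0.03,0,0,0,1],[0,0,0.04,0,0,0,1]]
  ]
}}

```text
clock: 12.5
eef_pos: [583.8, -112.5, 176.3]
tcp_rot: [-3.14, -1.122, 2.546]
contact_force: [0.0, 0.1, 0.8]
opening: 0.998
grasp_force: 0.0
```

>>> {"fn": "send_rows", "kwargs": {
  "moves": [
    [[0,-0.0217,0,-0.0627,-0.0929,0,1],[0,-0.0217,0,-0.0627,-0.0929,0,1],[0,-0.0217,0,-0.0627,-0.0929,0,1],[0,-0.0217,0,-0.0627,-0.0929,0,1],[0,-0.0217,0,-0.0627,-0.0929,0,1],[0,-0.0217,0,-0.0627,-0.0929,0,1],[0,-0.0217,0,-0.0627,-0.0929,0,1],[0,-0.0217,0,-0.0627,-0.0929,0,1],[0,-0.0217,0,-0.0627,-0.0929,0,1],[0,-0.0217,0,-0.0627,-0.0929,0,1]]
  ]
}}

```text
clock: 13.5
eef_pos: [584.4, -330.3, 178.4]
tcp_rot: [3.141, 0.008, 2.548]
contact_force: [0.1, -0.2, -0.3]
opening: 0.999
grasp_force: 0.0
```

```bash
cat > x.py <<'E'
from t import *
from rig import grab_frame
s,R=st()
y=np.array([.56,.83,0]);y/=np.linalg.norm(y);d=np.array([0,0,-1.]);Rd=np.c_[np.cross(y,d),y,d]
print('fixrot',Ro.from_matrix(Rd@R.T).as_rotvec().round(3))
fs=grab_frame('top'),grab_frame('side')
# near3 beaker
P=PL['near3']+[0,0,40]
for f in fs:
    b=blob(f,tuple(float(v) for v in proj(f,P)[0]));print(cv2.contourArea(b),cv2.boundingRect(b))
    if cv2.contourArea(b)<1000:print('fit',fitb([(f,b)],stand(70),P[:2]))
E
python3 x.py
```

```text
t 13.5 pos [ 584.4 -330.3  178.4] z [ 0.006 -0.004 -1.   ] y [0.559 0.829 0.   ] q [-0.52  0.45  1.57 -0.    1.12 -1.49] F [ 0.1 -0.2 -0.3] open 0.999 grip 0.0
fixrot [ 0.004  0.006 -0.   ]
510.0 (331, 220, 26, 27)
fit (array([539.48907275, -81.65568444]), np.float64(0.9955590982171717))
1443.0 (276, 194, 50, 78)
```

>>> {"fn": "send_rows", "kwargs": {
  "moves": [
    [[-0.006,0,-0.03,0.004,0.006,0,1],[-0.006,0,-0.04,0,0,0,1],[0,0,-0.04,0,0,0,1],[0,0,-0.03,0,0,0,1],[0,0,-0.015,0,0,0,1],[0,0,-0.008,0,0,0,1],[0,0,-0.005,0,0,0,1],[0,0,0,0,0,0,1]]
  ]
}}

```text
clock: 14.4
eef_pos: [572.9, -329.4, 10.0]
tcp_rot: [3.141, -0.005, 2.548]
contact_force: [-0.2, 0.2, 0.2]
opening: 1.0
grasp_force: 0.0
```

>>> {"fn": "send_rows", "kwargs": {
  "moves": [
    [[0,0,0,0,0,0,-1],[0,0,0,0,0,0,-1],[0,0,0,0,0,0,-1],[0,0,0,0,0,0,-1],[0,0,0,0,0,0,-1]]
  ]
}}

```text
clock: 14.9
eef_pos: [573.1, -329.8, 11.1]
tcp_rot: [3.141, -0.003, 2.548]
contact_force: [-1.4, 0.8, 6.3]
opening: 0.713
grasp_force: 38.2
```

>>> {"fn": "send_rows", "kwargs": {
  "moves": [
    [[0,0,0.01,0,0,0,-1],[0,0,0.03,0,0,0,-1],[0,0,0.04,0,0,0,-1],[0.0099,0.0342,0.04,0,0,0,-1],[0.0099,0.0342,0,0,0,0,-1],[0.0099,0.0342,0,0,0,0,-1],[0.0099,0.0342,0,0,0,0,-1],[0.0099,0.0342,0,0,0,0,-1],[0.0099,0.0342,0,0,0,0,-1],[0.0099,0.0342,0,0,0,0,-1]]
  ]
}}

```text
clock: 15.9
eef_pos: [641.2, -90.8, 127.7]
tcp_rot: [3.141, -0.005, 2.548]
contact_force: [0.1, 0.6, -0.7]
opening: 0.718
grasp_force: 38.8
```

>>> {"fn": "send_rows", "kwargs": {
  "moves": [
    [[0.0099,0.0342,0,0,0,0,-1],[0,0,-0.03,0,0,0,-1],[0,0,-0.025,0,0,0,-1],[0,0,-0.015,0,0,0,-1],[0,0,-0.008,0,0,0,-1],[0,0,0,0,0,0,-1],[0,0,0,0,0,0,-1]]
  ]
}}

```text
clock: 16.6
eef_pos: [651.5, -58.4, 49.8]
tcp_rot: [3.141, -0.004, 2.548]
contact_force: [-0.2, -0.9, -0.2]
opening: 0.712
grasp_force: 38.8
```

```bash
python3 -c "
from h import *
st()"
```

```text
t 16.6 pos [651.5 -58.4  49.8] z [-0.003  0.003 -1.   ] y [0.56  0.829 0.001] q [-0.09  0.58  1.68  0.    0.89 -1.07] F [-0.2 -0.9 -0.2] open 0.712 grip 38.8
```

>>> {"fn": "send_rows", "kwargs": {
  "moves": [
    [[0.001,0.002,-0.004,0,0,0,-1],[0,0,-0.003,0,0,0,-1],[0,0,-0.001,0,0,0,-1],[0,0,0,0,0,0,-1]]
  ]
}}

```text
clock: 17.0
eef_pos: [651.9, -56.0, 41.1]
tcp_rot: [3.141, -0.005, 2.548]
contact_force: [-1.3, 0.3, 0.7]
opening: 0.717
grasp_force: 39.0
```

>>> {"fn": "send_rows", "kwargs": {
  "moves": [
    [[0,0,-0.001,0,0,0,-1],[0,0,-0.001,0,0,0,-1],[0,0,0,0,0,0,-1]]
  ]
}}

```text
clock: 17.3
eef_pos: [652.0, -56.0, 41.1]
tcp_rot: [3.141, -0.005, 2.548]
contact_force: [-8.0, 0.4, 19.8]
opening: 0.715
grasp_force: 40.3
```

>>> {"fn": "send_rows", "kwargs": {
  "moves": [
    [[0,0,0.001,0,0,0,0.45],[0,0,0,0,0,0,0.55],[0,0,0,0,0,0,0.8],[0,0,0,0,0,0,1],[0,0,0,0,0,0,1],[0,0,0.02,0,0,0,1],[0,0,0.03,0,0,0,1],[0,0,0.04,0,0,0,1],[0,0,0.04,0,0,0,1]]
  ]
}}

```text
clock: 18.2
eef_pos: [651.4, -55.9, 170.6]
tcp_rot: [-3.141, -0.006, 2.548]
contact_force: [1.2, -1.0, -0.2]
opening: 1.0
grasp_force: 0.0
```

>>> {"fn": "send_rows", "kwargs": {
  "moves": [
    [[-0.0264,-0.0309,0,0,0,0,1],[-0.0264,-0.0309,0,0,0,0,1],[-0.0264,-0.0309,0,0,0,0,1],[-0.0264,-0.0309,0,0,0,0,1],[-0.0264,-0.0309,0,0,0,0,1],[-0.0264,-0.0309,0,0,0,0,1],[-0.0264,-0.0309,0,0,0,0,1],[-0.0264,-0.0309,0,0,0,0,1],[-0.0264,-0.0309,0,0,0,0,1],[0,0,0,0,0,0,1]]
  ]
}}

```text
clock: 19.2
eef_pos: [411.5, -336.9, 169.8]
tcp_rot: [-3.141, -0.005, 2.545]
contact_force: [0.5, 0.7, 0.5]
opening: 0.999
grasp_force: 0.0
```

```bash
sed -i "s/PL\['near3'\]+\[0,0,40\]/PL['far3']+[0,0,40]/" x.py; python3 x.py
```

```text
t 19.2 pos [ 411.5 -336.9  169.8] z [-0.005  0.002 -1.   ] y [ 0.562  0.827 -0.001] q [-0.69  0.26  1.87 -0.    1.02 -1.66] F [0.5 0.7 0.5] open 0.999 grip 0.0
fixrot [-0.002 -0.005  0.003]
552.0 (320, 174, 26, 29)
fit (array([651.94283804, -56.05698943]), np.float64(1.0220638042082109))
1397.5 (330, 195, 38, 67)
```

>>> {"fn": "send_rows", "kwargs": {
  "moves": [
    [[0.003,0.003,-0.03,-0.002,-0.005,0.003,1],[0,0,-0.04,0,0,0,1],[0,0,-0.04,0,0,0,1],[0,0,-0.025,0,0,0,1],[0,0,-0.015,0,0,0,1],[0,0,-0.007,0,0,0,1],[0,0,-0.003,0,0,0,1],[0,0,0,0,0,0,1]]
  ]
}}

```text
clock: 20.1
eef_pos: [417.9, -330.8, 10.1]
tcp_rot: [3.14, 0.001, 2.552]
contact_force: [-0.4, -1.0, 0.5]
opening: 0.994
grasp_force: 0.0
```

>>> {"fn": "send_rows", "kwargs": {
  "moves": [
    [[0,0,0,0,0,0,-1],[0,0,0,0,0,0,-1],[0,0,0,0,0,0,-1],[0,0,0,0,0,0,-1],[0,0,0,0,0,0,-1]]
  ]
}}

```text
clock: 20.6
eef_pos: [417.9, -331.7, 11.0]
tcp_rot: [3.14, 0.002, 2.551]
contact_force: [-0.2, 0.5, 6.6]
opening: 0.703
grasp_force: 38.9
```

>>> {"fn": "send_rows", "kwargs": {
  "moves": [
    [[0,0,0.01,0,0,0,-1],[0,0,0.03,0,0,0,-1],[0,0,0.04,0,0,0,-1],[0,0,0.04,0,0,0,-1],[0.0154,0.0415,0.03,0,0,0,-1],[0.0154,0.0415,0,0,0,0,-1],[0.0154,0.0415,0,0,0,0,-1],[0.0154,0.0415,0,0,0,0,-1],[0.0154,0.0415,0,0,0,0,-1],[0.0154,0.0415,0,0,0,0,-1]]
  ]
}}

```text
clock: 21.6
eef_pos: [508.7, -83.0, 158.7]
tcp_rot: [3.14, 0.001, 2.551]
contact_force: [1.0, 0.2, -2.7]
opening: 0.704
grasp_force: 39.4
```

>>> {"fn": "send_rows", "kwargs": {
  "moves": [
    [[0.0154,0.0415,0,0,0,0,-1],[0.0154,0.0415,0,0,0,0,-1],[0.0154,0.0415,0,0,0,0,-1],[0.0154,0.0415,0,0,0,0,-1],[0.0154,0.0415,0,0,0,0,-1],[0.0154,0.0415,0,0,0,0,-1],[0,0,0,0,0,0,-1],[0,0,0,0,0,0,-1]]
  ]
}}

```text
clock: 22.4
eef_pos: [600.6, 165.1, 158.0]
tcp_rot: [3.141, -0.0, 2.553]
contact_force: [-0.2, 0.3, -2.6]
opening: 0.704
grasp_force: 39.7
```

```bash
python3 -c "
from h import *
st()"
```

```text
t 22.4 pos [600.6 165.1 158. ] z [ 0.     0.001 -1.   ] y [0.555 0.832 0.001] q [ 0.27  0.4   1.69  0.    1.05 -0.72] F [-0.2  0.3 -2.6] open 0.704 grip 39.7
```

>>> {"fn": "send_rows", "kwargs": {
  "moves": [
    [[0.0015,0.001,-0.025,0,0,0,-1],[0,0,-0.03,0,0,0,-1],[0,0,-0.025,0,0,0,-1],[0,0,-0.017,0,0,0,-1],[0,0,-0.008,0,0,0,-1],[0,0,-0.003,0,0,0,-1],[0,0,0,0,0,0,-1]]
  ]
}}

```text
clock: 23.1
eef_pos: [602.7, 164.7, 50.4]
tcp_rot: [3.14, 0.0, 2.551]
contact_force: [-0.1, -0.1, -3.0]
opening: 0.704
grasp_force: 39.7
```

>>> {"fn": "send_rows", "kwargs": {
  "moves": [
    [[0,0.0015,-0.004,0,0,0,-1],[0,0,-0.003,0,0,0,-1],[0,0,-0.001,0,0,0,-1],[0,0,0,0,0,0,-1]]
  ]
}}

```text
clock: 23.5
eef_pos: [602.5, 166.8, 41.9]
tcp_rot: [3.14, 0.0, 2.551]
contact_force: [-0.4, 0.8, -2.3]
opening: 0.703
grasp_force: 39.7
```

>>> {"fn": "send_rows", "kwargs": {
  "moves": [
    [[0,0,-0.001,0,0,0,-1],[0,0,0,0,0,0,-1]]
  ]
}}

```text
clock: 23.7
eef_pos: [602.7, 166.8, 41.1]
tcp_rot: [3.14, 0.0, 2.551]
contact_force: [0.3, 0.4, -0.9]
opening: 0.704
grasp_force: 39.7
```

>>> {"fn": "send_rows", "kwargs": {
  "moves": [
    [[0,0,-0.0007,0,0,0,-1],[0,0,0,0,0,0,-1]]
  ]
}}

```text
clock: 23.9
eef_pos: [602.7, 166.9, 41.0]
tcp_rot: [3.14, 0.0, 2.551]
contact_force: [-2.8, 0.7, 6.3]
opening: 0.705
grasp_force: 40.5
```

Contact is made. Releasing gradually, lifting clear, then moving aside for a final check.

>>> {"fn": "send_rows", "kwargs": {
  "moves": [
    [[0,0,0,0,0,0,0.43],[0,0,0,0,0,0,0.55],[0,0,0,0,0,0,0.8],[0,0,0,0,0,0,1],[0,0,0,0,0,0,1],[0,0,0.02,0,0,0,1],[0,0,0.03,0,0,0,1],[0,0,0.04,0,0,0,1],[0,0,0.045,0,0,0,1],[0,0,0.045,0,0,0,1]]
  ]
}}

```text
clock: 24.9
eef_pos: [602.1, 166.6, 221.7]
tcp_rot: [3.141, -0.0, 2.551]
contact_force: [-0.2, 0.0, -0.8]
opening: 0.999
grasp_force: 0.0
```

>>> {"fn": "send_rows", "kwargs": {
  "moves": [
    [[-0.01,-0.042,0,0,0,0,1],[-0.01,-0.042,0,0,0,0,1],[-0.01,-0.042,0,0,0,0,1],[-0.01,-0.042,0,0,0,0,1],[-0.01,-0.042,0,0,0,0,1],[-0.01,-0.042,0,0,0,0,1],[-0.01,-0.042,0,0,0,0,1],[-0.01,-0.042,0,0,0,0,1],[-0.01,-0.042,0,0,0,0,1],[-0.01,-0.042,0,0,0,0,1]]
  ]
}}

```text
clock: 25.9
eef_pos: [501.9, -254.9, 220.3]
tcp_rot: [3.14, 0.0, 2.551]
contact_force: [-1.0, -0.5, 0.4]
opening: 0.996
grasp_force: 0.0
```

>>> {"fn": "send_rows", "kwargs": {
  "moves": [
    [[-0.015,-0.04,0,0,0,0,1],[-0.015,-0.04,0,0,0,0,1],[-0.015,-0.04,0,0,0,0,1],[-0.015,-0.04,0,0,0,0,1],[0,0,0,0,0,0,1]]
  ]
}}

```text
clock: 26.4
eef_pos: [440.7, -417.5, 220.1]
tcp_rot: [-3.141, 0.001, 2.548]
contact_force: [1.0, -0.0, -0.2]
opening: 1.001
grasp_force: 0.0
```

```bash
python3 - <<'E'
from t import *
from rig import grab_frame
st();fs=grab_frame('top'),grab_frame('side')
cv2.imwrite('pics/fin.png',np.hstack([fs[0]['img'][130:330,200:400],fs[1]['img'][130:330,230:430]])[:,:,::-1].repeat(2,0).repeat(2,1)[:,:800])
f=fs[0];old=pickle.load(open('top0.pkl','rb'))
L=dict(near1=(-57.5,115),near2=(-57.5,0),near3=(-57.5,-115),far1=(57.5,115),far2=(57.5,0),far3=(57.5,-115))
X=[]
for k,(x,y) in L.items():
    P=np.array([569.5+c*x-sn*y,42.5+sn*x+c*y,70]);b=blob(f,tuple(float(v) for v in proj(f,P)[0]))
    q,r=fitb([(f,b)],stand(70),P[:2]);X.append(q);print(k,cv2.contourArea(b),q.round(1),r.round(2))
X=np.array(X);A=np.array(list(L.values()))
g=lambda p:(A@np.array([[np.cos(p[2]),np.sin(p[2])],[-np.sin(p[2]),np.cos(p[2])]])+p[:2]-X).ravel()
s=least_squares(g,[569,42,.22]);print(s.x,s.fun.reshape(-1,2).round(1))
E
```

```text
t 26.4 pos [ 440.7 -417.5  220.1] z [ 0.001 -0.001 -1.   ] y [ 0.56   0.829 -0.   ] q [-0.76  0.32  1.67 -0.    1.16 -1.74] F [ 1.  -0.  -0.2] open 1.001 grip 0.0
near1 530.0 [486.3 141.3] 1.07
near2 500.5 [513.9  32.4] 0.94
near3 509.0 [539.4 -81.6] 1.01
far1 554.0 [602.4 167.8] 1.24
far2 538.5 [628.2  54.7] 1.11
far3 551.0 [652. -56.] 1.04
[5.70370384e+02 4.30738298e+01 2.22497060e-01] [[ 2.7  1.2]
 [ 0.4 -2. ]
 [ 0.3 -0.1]
 [-1.4  0.2]
 [-1.8  1.1]
 [-0.1 -0.4]]
```

View pics/fin.png

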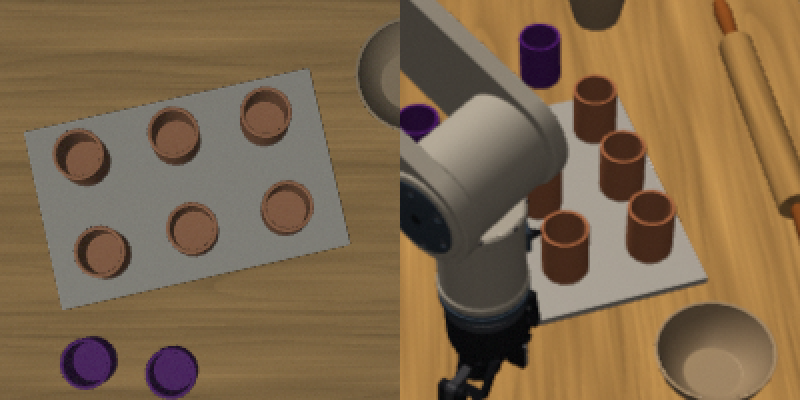

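The picture shows two straight rows of three, all mouth up, each within about 3 mm of the fitted grid, and the bystanders are in place. Handing in.

```bash
python3 -c "
from rig import sign_off
print(sign_off())"
```

```text
the job is handed in; nothing more can be done
None
```

The job is handed in at about 26 s: six beakers stand mouth up in two even rows of three, each within about 3 mm of its place; early on the gripper pressed the near1 beaker's rim at about 17 N, and it stayed where it stood.

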